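# Release a lock barrel by its spring catch

## Robot

A 7-joint arm with a two-finger parallel gripper is mounted at the origin on the work surface. World frame = base frame: x ahead of the robot, y to its left, z up, the work surface at z = 0. Lengths are in mm, angles in rad, forces in N, time in s.
With the tool pointing down it reaches from about 400 to 875 mm from the base axis. Payload 4.4 kg.
Tool frame: the origin (TCP) lies at the very end of the fingers, on their centre line; the grasp point (between the pads) lies behind it (ctrl.hold_point_z is the z of the grasp point in the tool frame, in mm); z points along the fingers, y is the direction in which the jaws open and shut (so a half turn about z gives the same grasp; the last joint's range is limited). The gripper opens to 85 mm and grips with 20 to 120 N. Pads are 22 mm wide; open, the fingers measure 114 mm over their backs; the gripper's body (76 mm by 85 mm) begins 54 mm behind the grasp point. The pads swing forward as they close: fully open they stand 13 mm farther back than shut.
Start: joints at [1.274, 0.628, 0.038, 1.517, -0.027, 0.996, -0.02], TCP at [148.719, -632.772, 231.313] pointing down, gripper open.
Joint ranges: [-3.06, 3.06], [-0.37, 2.12], [-1.25, 1.32], [0.18, 2.47], [-1.1, 4.24], [0.23, 1.98], [-2.94, 2.94]. Speed limits (rad/s): [2.57, 2.57, 3.14, 3.14, 3.14, 3.14, 3.14].

## Interface

Orientations are given as [roll, pitch, yaw] about the fixed x, y, z axes, in that order (R = Rz(yaw) Ry(pitch) Rx(roll)).
In Python, from cell import ctrl, vision gives the robot as it stands.
- The arm moves only by the shell command python3 -m crank 'ROWS' [OPENING]. ROWS is JSON, a list of rows, each an object of numbers: "x", "y", "z": the shift along the tool's x, y, z in cm; "spin": the turn about the tool's z in rad. A call has 1 to 5 rows; each row shifts and turns the commanded pose from where the row before left it, along the tool's axes as they then stand; what a row does not reach is not made up. A row lasts 1/10 s, in which the tool goes at most 50 mm and 8.59 degrees, less where a joint would pass 70% of its speed; a pose out of reach is approached as far as the arm can. A call is refused whole if a number of a shift passes 5 or a number of a turn 0.15, either way. A call with a gripper value outside its range is refused whole. OPENING is the opening in per cent of the stroke, from 0 (shut) to 100 (fully open), set as the call begins (- or left out, the last holds). The fingers move at their own pace and stop on an object; the grip force is fixed at half the most. Time passes only in rows, so rows that do not move let the fingers close. It gives the time, the measured TCP pose, the force and the opening at its end, in the units of the state.
- ctrl.read_state(): the state, without advancing time (a new reading comes with each control period).
- vision.get_image(name): name is "side" or "top" or "wrist"; returns the picture (420x560x3 uint8, blue, green, red); there is no depth.
- vision.calibration(name): a dict with "vfov" (degrees; the focal length in pixels is half the picture's height over the tangent of half this angle, whatever the lens; pixels are square), "cx", "cy" (the principal point, pixels), "eye" and "rotation" of the camera in the world. Camera axes: x right, y up, looking along -z (the intrinsics and any distortion apply to the point x, -y, -z); pixel columns grow to the right and rows downward; lengths in mm; the calibration is good to about 2 mm. The wrist camera is an equidistant fisheye: a pixel r from the principal point sees the ray r / f radians off the axis. A picture is of the moment at which its call begins: read the wrist's pose just before it. calibration takes no time and is no camera call; for the wrist camera it gives the pose at the moment of the call.
- ctrl.finish_job(): hands the job in, once; it reports no verdict.
Trained networks look in the newest picture that a camera, given by its name, has taken for a name from the list of things; names that differ only in an ending like _2 or _b are one class to them, and where a whole thing is asked for, a point or a joint stands for the part that bears it (a point fixed in the world has none). Each returns a list of dicts, best first, with "score" (0 to 1); they miss things now and then, are a little off and sometimes report something else, mostly with a low value. They report only what shows in the picture. A call takes as long as a camera call. They do not tell look-alikes from the thing itself.
- vision.boxes_of(name, camera): "extent" ([left, top, right, bottom] in pixels, round what is visible of it).
- vision.regions_of(name, camera): "mask" (420x560 bool, what is visible of it) and "extent" ([left, top, right, bottom] in pixels, round what is visible of it).
- vision.place_of(name, camera): "point" ([column, row] in pixels: a listed point, or the origin of a listed thing).
The state is a dict: "clock": time; "qpos": joint angles; "qd": joint speeds; "tau": joint torques, N m; "eef_pos": TCP position; "tool_rot": TCP orientation; "force": force on the tool from outside, world axes, zero at the start; "torque": the same for the moment, N m; "width": finger opening in mm.
Only numpy, scipy, OpenCV 4.12 (cv2) and the standard library are available. Lean on these libraries where they do the work, as an engineer would, in place of code of your own. Each camera call takes 0.05 s, during which the arm holds its last target.

## Task

Take the orange-handled pin punch from its wooden stand, push it gently through the small red-ringed hole in the top of the clamped lock case to press in the hidden spring latch, and keep it pressed until the brass barrel has slid out as far as its spring drives it. Then draw the punch out and put it back in its stand, upright and fully down. Do not force the latch or the case (never more than 25 newtons), and leave the other things on the bench where they are.

Things in the scene. Friction and masses are not known exactly. Their poses are not given: they have to be found in the camera images.
- punch_grip (a point): Centre of the handle of the pin punch, where to grasp it. A loose upright round dowel, 105 mm long, 60 g: orange handle 16 mm in diameter, 50 mm tall (25 mm above and below this point), below it a steel pin 8 mm in diameter, 55 mm long. z points up along it. At the start it stands in the stand, the handle's shoulder on the stand's top.
- punch_tip (a point): Centre of the flat lower end of the punch's pin, 80 mm below the handle's centre; the end is 5 mm in diameter, chamfered over 2 mm to the full 8 mm.
- stand_mouth (a point): Centre of the hole in the top face of the wooden punch stand, at that face (65 mm above the bench). A fixed block 56 x 56 x 65 mm; its upright hole is 12 mm in diameter with a 3 mm chamfer and goes right through. The stand may have changed places with the pin tray. With the punch fully down its tip is 55 mm below this point.
- lock: The lock case in its jig, fixed to the bench: a grey metal case 76 x 53 mm, flat top 56 mm above the bench, on a dark foot plate 120 x 100 x 6 mm. Origin on the bench under the barrel's middle; z up, x horizontal, the way the barrel comes out. Pressing it with the punch by more than 25 N damages it.
- lock_hole (a point): Centre of the latch hole at the flat top face of the lock case, inside a broken red ring; axes parallel to the case's, the hole goes straight down. It is 11 mm in diameter and 10 mm long, with a 1.5 mm chamfer at the mouth.
- hole_foot (a point): Lower end of the hole, 10 mm below its mouth. The latch's red button (14 mm square) lies 1 to 11 mm lower still at rest: it differs from lock to lock and cannot be seen. It yields at about 4 N, stiffens by 0.5 N/mm; friction adds up to 4 N. Pressed in 5 mm it frees the barrel, at 7.5 mm it meets a hard stop; let go, it springs back.
- lock_mouth (a point): Centre of the bore's opening in the front of the case, 27 mm above the bench; x points out along the barrel's way. It lies flush with the barrel's nose at the start.
- barrel_nose (a point): Centre of the front end of the brass lock barrel (22 mm in diameter, 60 mm long, loose in the bore). Flush with the case at the start; once freed, a damped spring drives it out 22 mm in about 1 s, and the latch must be kept pressed meanwhile, as a lug on the barrel passes over it. It then stays there, partly in the bore.
- pin_tray: Black pin tray, 100 x 130 x 22 mm, fixed; origin under its centre. It may have changed places with the stand.
- fob: Bystander: black car key with a steel blade, 32 mm wide, 103 mm long, 12 mm thick, lying loose; origin under the middle of its head, x along the blade.
- spare: Bystander: a spare steel lock barrel, 26 mm thick and 60 mm long, lying loose; origin under its centre, x along it.
- driver: Bystander: a screwdriver about 160 mm long lying loose, x along it towards its tip.
Things that resemble listed ones, but are neither listed nor needed, are in the scene too. Of the things like the part that bears punch_grip, leave any that is purple or turquoise; of the rest the smaller one is meant.

How it is judged (in metres and radians):
On the way, in this order (a step that is already met when the one before it is completed fails the run):
1. the punch is lifted clear of its stand (z of punch_tip in the frame of stand_mouth above 0.005 m), for 0.1 s.
2. with the punch's pin through the hole, the barrel has come out of the case by more than 15 mm (z of punch_tip in the frame of lock_hole below -0.012 m and horizontal distance between punch_tip and lock_hole below 0.006 m and x of barrel_nose in the frame of lock_mouth above 0.015 m), for 0.1 s.
At the end, for the whole second after the job is handed in: The barrel's nose stands more than 15 mm (and less than 35 mm) out of the case; the punch is back in the stand's hole, tip more than 51 mm below the stand's top and within 7 mm of the hole's axis, within 0.1 rad of upright, released and at rest (x of barrel_nose in the frame of lock_mouth between 0.015 and 0.035 m and horizontal distance between punch_tip and stand_mouth below 0.007 m and z of punch_tip in the frame of stand_mouth below -0.051 m and angle between punch_grip's own z axis and vertical below 0.1 rad and linear speed of punch below 0.03 m/s); the robot touches nothing.
It fails at once if the punch presses on the lock with more than 25 N (contact force between punch and lock above 25 N).
It fails at once if the key, the spare barrel or the screwdriver is moved by more than 30 mm (distance of any of fob, spare, driver from where it was at the start of the episode above 0.03 m).
It also fails if it takes over 67 s, if anything falls off the work surface, if the arm or the gripper's body presses on something with over 40 N, if the wrist force passes 120 N, or if a joint passes its speed limit or range.

## Working session

There is one attempt and no reset: what is moved stays moved. The work goes in short steps, Python scripts to look and compute and a shell command to move; the robot and the scene stay as the last step left them, time stands still between calls to the robot, and variables do not carry over. Pictures are saved under pics/ and viewed, and the job is handed in when it is done.

```bash
ls; mkdir -p pics; python3 - <<'E'
from cell import ctrl, vision
import cv2
print(ctrl.read_state(), ctrl.hold_point_z)
for n in ("side","top","wrist"):
    im=vision.get_image(n); cv2.imwrite(f"pics/a_{n}.png",im); c=vision.calibration(n); print(n,c)
    for t in ("punch_grip","stand_mouth","lock_hole","lock_mouth","lock"):
        print(t,[( [round(float(v)) for v in d["point"]],round(d["score"],2)) for d in vision.place_of(t,n)][:4])
print(ctrl.read_state()["clock"])
E
```

```text
pics
{'clock': 0.0, 'qpos': array([ 1.274217  ,  0.62935269,  0.03845146,  1.51836163, -0.02701404,
        0.99631901, -0.02001753]), 'qd': array([ 0.00021434,  0.0008093 , -0.00030759, -0.00035294,  0.00059763,
        0.00069632,  0.00041881]), 'tau': array([ 1.48851454e-04, -5.63398540e+01,  1.22657184e+00, -1.93444866e+01,
        1.12106130e-02,  1.04813237e-02,  9.64206890e-06]), 'eef_pos': array([ 148.56124043, -632.14818821,  230.38705858]), 'tool_rot': array([-3.13967029e+00,  1.96282184e-05,  2.30746631e-01]), 'force': array([ 0.00813985, -0.25206518,  0.18498022]), 'torque': array([-0.00122344,  0.03600144,  0.04124761]), 'width': 85.39013787146354} -18.700000000000003
side {'vfov': 55.382802161383914, 'cx': 283.6796284574423, 'cy': 207.33557686919937, 'eye': array([ 120.6285768 , -476.9247014 ,  451.89188973]), 'rotation': array([ 1.08266446e+00, -1.15885959e-04, -7.62211996e-01])}
punch_grip [([359, 292], 0.73), ([427, 310], 0.67), ([412, 261], 0.6), ([325, 310], 0.6)]
stand_mouth [([359, 303], 0.74)]
lock_hole [([258, 227], 0.64)]
lock_mouth [([282, 236], 0.97)]
lock [([269, 252], 0.85)]
top {'vfov': 47.64782186958404, 'cx': 283.45609253268003, 'cy': 204.0870515932248, 'eye': array([ 492.55193257,    1.55031658, 1103.23687815]), 'rotation': array([ 0.07089392, -0.01653949, -1.59382375])}
punch_grip [([400, 189], 0.65), ([393, 273], 0.59), ([420, 214], 0.5)]
stand_mouth [([381, 234], 0.79)]
lock_hole [([260, 215], 0.82)]
lock_mouth []
lock [([266, 208], 0.57)]
wrist {'vfov': 65.70646984690485, 'cx': 275.6956369981898, 'cy': 212.68881139378945, 'eye': array([ 217.07393565, -617.36444028,  373.21717671]), 'rotation': array([-2.80334614e-01,  8.42367872e-05, -1.34031360e+00])}
punch_grip []
stand_mouth []
lock_hole []
lock_mouth []
lock []
0.9
```

View pics/a_side.png

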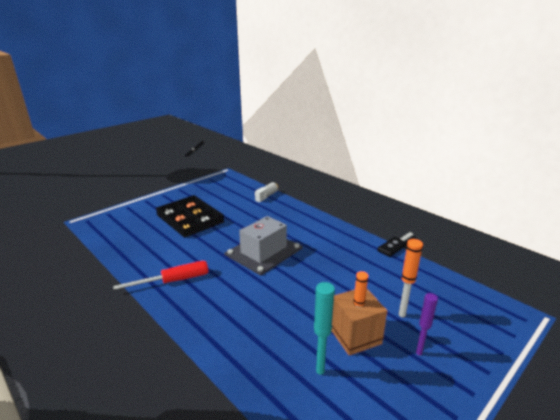

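View pics/a_top.png

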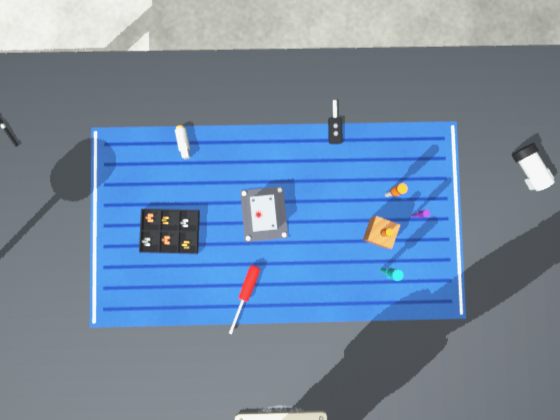

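View pics/a_wrist.png

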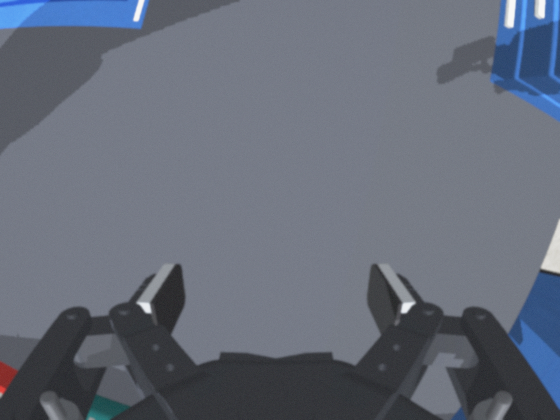

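```bash
cat > h.py <<'E'
import numpy as np, cv2
from cell import ctrl, vision
from scipy.spatial.transform import Rotation as R
def ray(cal,px,fish=False):
    f=210/np.tan(np.radians(cal["vfov"])/2)
    u=(px[0]-cal["cx"])/f; v=(px[1]-cal["cy"])/f
    if fish:
        r=np.hypot(u,v); s=np.sin(r)/r if r>1e-9 else 1
        d=np.array([u*s,-v*s,-np.cos(r)])
    else: d=np.array([u,-v,-1.])
    d=R.from_euler("xyz",cal["rotation"]).apply(d)
    return cal["eye"],d/np.linalg.norm(d)
def onplane(cal,px,z,fish=False):
    e,d=ray(cal,px,fish); return e+d*(z-e[2])/d[2]
def proj(cal,p,fish=False):
    f=210/np.tan(np.radians(cal["vfov"])/2)
    q=R.from_euler("xyz",cal["rotation"]).inv().apply(np.asarray(p,float)-cal["eye"])
    x,y,z=q[0],-q[1],-q[2]
    if fish:
        rr=np.hypot(x,y); t=np.arctan2(rr,z); return np.array([cal["cx"]+f*t*x/rr,cal["cy"]+f*t*y/rr])
    return np.array([cal["cx"]+f*x/z,cal["cy"]+f*y/z])
def tri(rs):
    A=np.zeros((3,3));b=np.zeros(3)
    for e,d in rs:
        M=np.eye(3)-np.outer(d,d);A+=M;b+=M@e
    return np.linalg.solve(A,b)
def toolshift(p, yaw=None):
    """world TCP target -> tool-axis shift in cm"""
    s=ctrl.read_state(); return R.from_euler("xyz",s["tool_rot"]).inv().apply(np.asarray(p)-s["eef_pos"])/10
E
python3 - <<'E'
from h import *
np.set_printoptions(precision=1,suppress=True)
cs,ct=vision.calibration("side"),vision.calibration("top")
vision.get_image("side");vision.get_image("top")
P={}
for n in ("side","top"):
    for t in ("stand_mouth","lock_hole","lock_mouth","barrel_nose"):
        d=vision.place_of(t,n); P[n,t]=d[0]["point"] if d else None; print(n,t,P[n,t])
for t,z in (("stand_mouth",65),("lock_hole",56),("lock_mouth",27)):
    for n,c in (("side",cs),("top",ct)):
        if P[n,t] is not None: print(t,n,onplane(c,P[n,t],z))
    if P["side",t] is not None and P["top",t] is not None: print("tri",tri([ray(cs,P["side",t]),ray(ct,P["top",t])]))
# grip from both
print("grip tri",tri([ray(cs,(361.5,288)),ray(ct,(389,232))]))
a=cv2.imread("pics/a_top.png")[170:270,220:440]; a=cv2.resize(a,None,fx=3.6,fy=3.6,interpolation=cv2.INTER_CUBIC)
b=cv2.imread("pics/a_side.png")[200:360,220:440]; b=cv2.resize(b,None,fx=3.6,fy=3.6,interpolation=cv2.INTER_CUBIC)
cv2.imwrite("pics/ct.png",a);cv2.imwrite("pics/cs.png",b)
E
```

```text
side stand_mouth [358.9, 304.1]
side lock_hole [256.0, 229.1]
side lock_mouth [279.7, 230.8]
side barrel_nose [279.1, 233.6]
top stand_mouth [381.6, 234.8]
top lock_hole [256.1, 216.1]
top lock_mouth [262.6, 198.8]
top barrel_nose None
stand_mouth side [ 499.  -234.9   65. ]
stand_mouth top [ 493.9 -230.3   65. ]
tri [ 496.1 -232.9   65.2]
lock_hole side [535.9  34.7  56. ]
lock_hole top [541.3  43.4  56. ]
tri [542.1  43.2  49.6]
lock_mouth side [596.9  33.6  27. ]
lock_mouth top [581.6  29.   27. ]
tri [584.1  26.   35.4]
grip tri [ 498.5 -238.2   96.3]
```

View pics/ct.png

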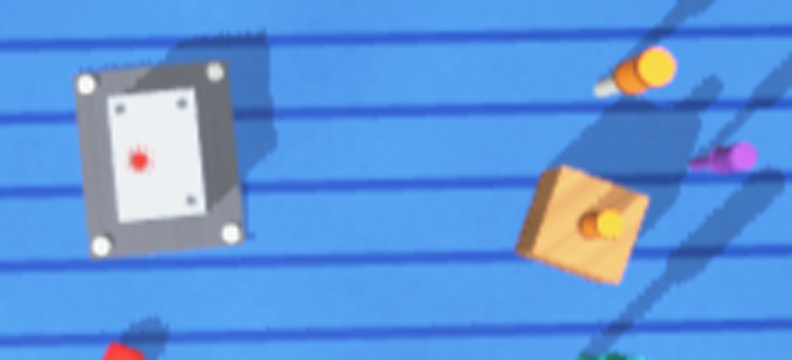

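View pics/cs.png

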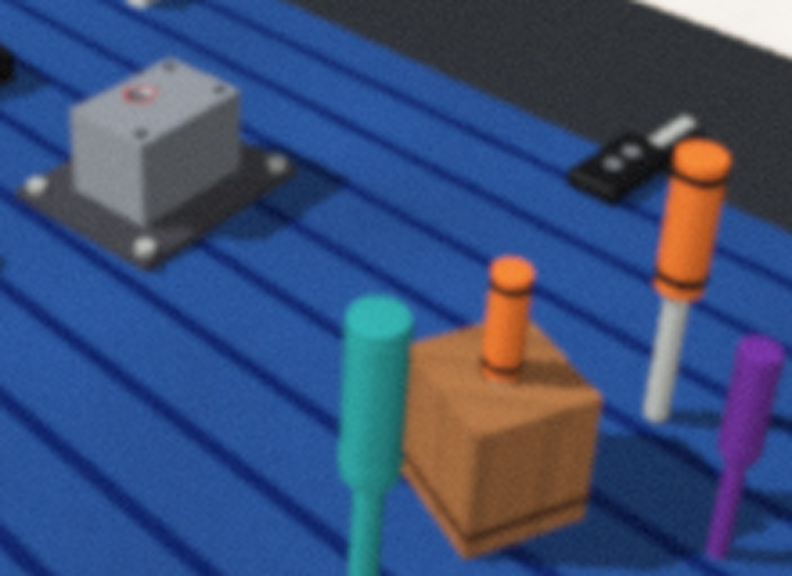

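```bash
python3 - <<'E'
from h import *
np.set_printoptions(precision=1,suppress=True)
cs,ct=vision.calibration("side"),vision.calibration("top")
for n,p in (("big",(402,316)),("turq",(321,373)),("purp",(421,354))): print(n,onplane(cs,p,0))
for n,a,b in (("bigtop",(414,242),(402.5,188)),("turqtop",(325,287),(398,275.5)),("purptop",(430,297),(425.5,213.5)),("punchtop",(362,274),(390,232))):
    print(n,tri([ray(cs,a),ray(ct,b)]))
for p in ((562,165),(648,197),(617,285),(535,252)):print(onplane(ct,(220+p[0]/3.6,170+p[1]/3.6),65))
print("case");
for p in ((107,98),(193,88),(205,213),(118,222)):print(onplane(ct,(220+p[0]/3.6,170+p[1]/3.6),56))
print("ring",onplane(ct,(220+140/3.6,170+160/3.6),56),onplane(cs,(220+139/3.6,200+93/3.6),56))
E
```

```text
big [ 589.8 -258.6    0. ]
turq [ 414.8 -242.     0. ]
purp [ 542.2 -318.7   -0. ]
bigtop [ 587.4 -258.6  141.2]
turqtop [ 412.1 -241.7  148.7]
purptop [ 536.6 -315.9  105.9]
punchtop [ 498.7 -235.5  118.5]
[ 535.6 -219.8   65. ]
[ 515.  -271.6   65. ]
[ 462.1 -250.6   65. ]
[ 483.2 -201.4   65. ]
case
[583.3  56.6  56. ]
[588.3   3.8  56. ]
[511.5  -1.9  56. ]
[507.3  51.3  56. ]
ring [544.8  37.2  56. ] [547.4  40.5  56. ]
```

```bash
python3 -c "
from h import *
print(toolshift([497,-234,231]))"
```

```text
[ 4.30256524e+01 -3.08552644e+01  2.96662985e-02]
```

```bash
python3 -m crank '[{"x":2,"y":-1.4},{"x":3.9,"y":-2.8},{"x":3.9,"y":-2.8},{"x":3.9,"y":-2.8},{"x":3.9,"y":-2.8}]' 50
python3 -m crank '[{"x":3.9,"y":-2.8},{"x":3.9,"y":-2.8},{"x":3.9,"y":-2.8},{"x":3.9,"y":-2.8},{"x":3,"y":-2.2}]'
python3 -m crank '[{"x":3,"y":-2.2},{"x":2,"y":-1.4},{"spin":0.14},{"spin":0.14},{"spin":0.14}]'
python3 -m crank '[{"spin":0.14},{"spin":0.14},{"spin":0.04},{},{}]'
python3 - <<'E'
from h import *
s=ctrl.read_state(); print(s["eef_pos"],s["tool_rot"],s["width"],s["force"],s["clock"],s["qpos"])
c=vision.calibration("wrist");im=vision.get_image("wrist");cv2.imwrite("pics/w1.png",im);print(c)
for t in("punch_grip","stand_mouth"):print([(d["point"],d["score"]) for d in vision.place_of(t,"wrist")])
print(proj(c,[498,-235,115],True),proj(c,[498,-235,65],True))
E
```

```text
[ 148.7064139 -632.769351   231.2855303] [-3.14156419e+00 -5.46373292e-06  2.30726628e-01] 85.4547573735873 [-0.03598422 -0.22422421  0.74428294] 1.4 [ 1.27417595  0.62844007  0.03854403  1.51740845 -0.02699705  0.99629198
 -0.02003454]
{'vfov': 65.70646984690485, 'cx': 275.6956369981898, 'cy': 212.68881139378945, 'eye': array([ 217.07476453, -617.36738436,  373.19341683]), 'rotation': array([-2.80337015e-01,  1.18211578e-04, -1.34031355e+00])}
[]
[]
[  26.3904365  -125.76825472] [  46.06107743 -109.38206056]invalid input at $[0]: expected keys x, y, z, spin
invalid input at $[0]: expected keys x, y, z, spin
invalid input at $[0]: expected keys x, y, z, spin
invalid input at $[0]: expected keys x, y, z, spin
```

View pics/w1.png

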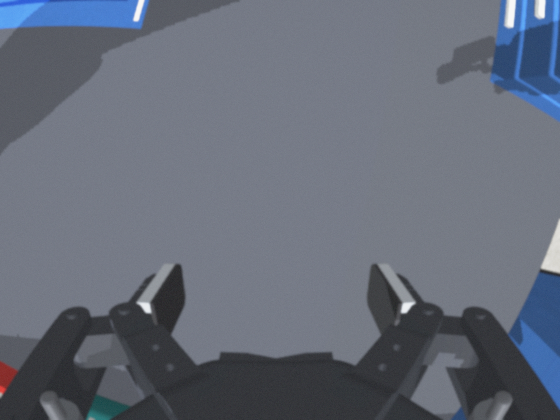

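All four keys are needed in every row.

```bash
python3 -m crank '[{"x":2,"y":-1.4,"z":0,"spin":0},{"x":3.9,"y":-2.8,"z":0,"spin":0},{"x":3.9,"y":-2.8,"z":0,"spin":0},{"x":3.9,"y":-2.8,"z":0,"spin":0},{"x":3.9,"y":-2.8,"z":0,"spin":0}]' 50
```

```text
clock: 2.05
eef_pos: [292.3, -468.4, 231.5]
tool_rot: [3.141, -0.0, 0.231]
force: [0.3, 0.1, 0.0]
width: 42.5
```

```bash
python3 -m crank '[{"x":3.9,"y":-2.8,"z":0,"spin":0},{"x":3.9,"y":-2.8,"z":0,"spin":0},{"x":3.9,"y":-2.8,"z":0,"spin":0},{"x":3.9,"y":-2.8,"z":0,"spin":0},{"x":3,"y":-2.2,"z":0,"spin":0}]'
python3 -m crank '[{"x":3,"y":-2.2,"z":0,"spin":0},{"x":2,"y":-1.4,"z":0,"spin":0},{"x":0,"y":0,"z":0,"spin":0.14},{"x":0,"y":0,"z":0,"spin":0.14},{"x":0,"y":0,"z":0,"spin":0.14}]'
python3 -m crank '[{"x":0,"y":0,"z":0,"spin":0.14},{"x":0,"y":0,"z":0,"spin":0.14},{"x":0,"y":0,"z":0,"spin":0.04},{"x":0,"y":0,"z":0,"spin":0},{"x":0,"y":0,"z":0,"spin":0}]'
cat > look.py <<'E'
import sys
from h import *
np.set_printoptions(precision=2,suppress=True)
s=ctrl.read_state(); print(s["eef_pos"],s["tool_rot"],s["width"],s["force"],s["clock"],s["qpos"])
c=vision.calibration("wrist");im=vision.get_image("wrist");cv2.imwrite("pics/%s.png"%sys.argv[1],im);print(c["eye"],c["rotation"])
np.save("cal_%s.npy"%sys.argv[1],c,allow_pickle=True)
for t in sys.argv[2:]:print(t,[(d["point"],d["score"]) for d in vision.place_of(t,"wrist")])
E
python3 look.py w2 punch_grip stand_mouth
```

```text
clock: 2.55
eef_pos: [443.8, -294.0, 231.6]
tool_rot: [-3.141, -0.001, 0.233]
force: [0.7, -0.8, 0.2]
width: 42.6
clock: 3.05
eef_pos: [482.3, -250.1, 231.4]
tool_rot: [3.142, -0.0, -0.194]
force: [0.3, -0.1, -0.9]
width: 42.8
clock: 3.55
eef_pos: [482.2, -250.3, 231.4]
tool_rot: [-3.142, -0.0, -0.508]
force: [-0.1, -1.1, 0.4]
width: 42.7
[ 482.17 -250.32  231.41] [-3.14 -0.   -0.51] 42.7201815383477 [-0.13 -1.1   0.36] 3.55 [ 0.28  0.48  0.22  1.82 -0.13  0.85 -1.52]
[ 543.51 -285.16  373.28] [-0.28  0.   -2.08]
punch_grip [([248.0, 193.3], 0.88), ([219.4, 90.9], 0.85), ([304.0, 273.6], 0.78), ([307.2, 110.8], 0.54)]
stand_mouth [([251.2, 186.1], 0.88), ([53.3, 260.8], 0.67)]
```

View pics/w2.png

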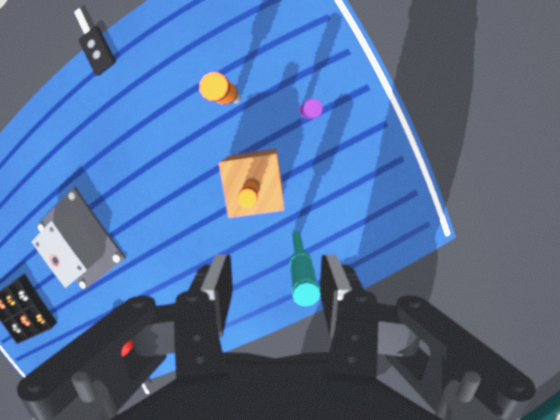

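```bash
python3 - <<'E'
from h import *
np.set_printoptions(precision=1,suppress=True)
c=np.load("cal_w2.npy",allow_pickle=True).item()
print("top",onplane(c,(248,199),115,True),"grip",onplane(c,(248,193.3),90,True),"mouth",onplane(c,(251.2,186.1),65,True))
print("lockhole",onplane(c,(54,260),56,True))
for p in((220,160),(276,151),(284,210),(228,217)):print(onplane(c,p,65,True))
im=cv2.imread("pics/w2.png")
cv2.imwrite("pics/w2a.png",cv2.resize(im[130:240,190:320],None,fx=5,fy=5,interpolation=cv2.INTER_CUBIC))
E
```

```text
top [ 499.8 -234.8  115. ] grip [ 500.1 -232.5   90. ] mouth [ 500.9 -234.2   65. ]
lockhole [547.  39.  56.]
[ 538.  -220.8   65. ]
[ 518.9 -271.7   65. ]
[ 464.4 -250.4   65. ]
[ 485.2 -198.1   65. ]
```

View pics/w2a.png

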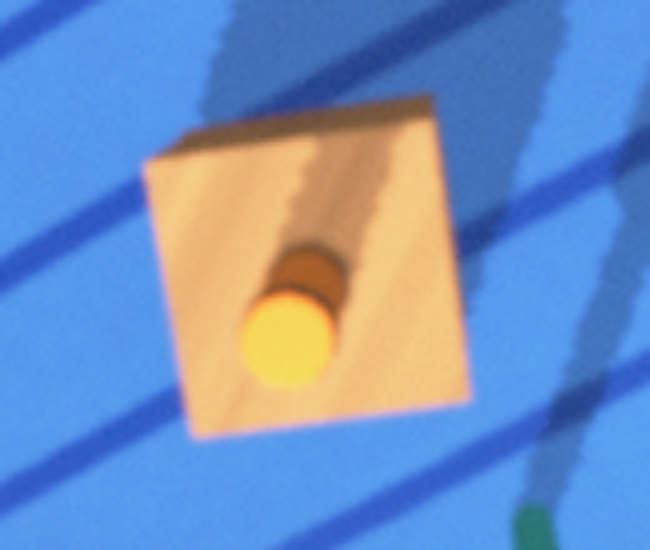

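```bash
python3 -c "
from h import *
print(toolshift([500,-235,75]))"
```

```text
[ 0.81181074 -2.2164154  15.63686274]
```

```bash
python3 -m crank '[{"x":0.8,"y":-2.2,"z":0,"spin":0},{"x":0,"y":0,"z":3,"spin":0},{"x":0,"y":0,"z":3,"spin":0},{"x":0,"y":0,"z":2,"spin":0},{"x":0,"y":0,"z":0,"spin":0}]'
python3 look.py w3 punch_grip
```

```text
clock: 4.2
eef_pos: [497.9, -234.2, 148.8]
tool_rot: [3.141, 0.006, -0.509]
force: [0.0, -0.3, 0.8]
width: 42.7
[ 497.91 -234.17  148.85] [ 3.14  0.01 -0.51] 42.66516749533194 [ 0.04 -0.29  0.78] 4.2 [ 0.27  0.61  0.19  1.88 -0.17  0.68 -1.53]
[ 559.96 -269.41  290.33] [-0.29 -0.   -2.08]
punch_grip [([272.7, 226.9], 0.93), ([342.6, 335.2], 0.7)]
```

View pics/w3.png

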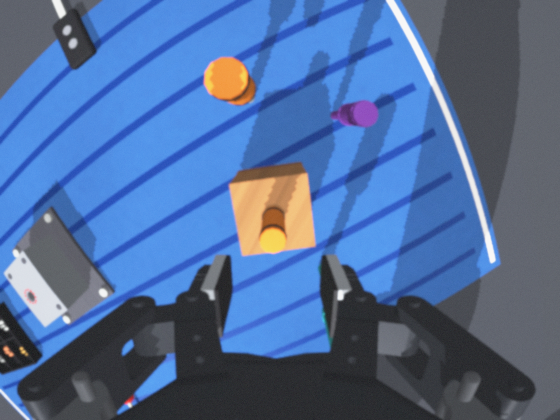

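```bash
python3 - <<'E'
from h import *
np.set_printoptions(precision=1,suppress=True)
c=np.load("cal_w3.npy",allow_pickle=True).item()
print("top",onplane(c,(273,239.5),115,True))
for p in((230,184),(305.5,172.5),(315,245),(241,255)):print(onplane(c,p,65,True))
s=ctrl.read_state();print(s["eef_pos"],s["tool_rot"],toolshift([500,-235,75]))
E
```

```text
top [ 501.6 -235.1  115. ]
[ 536.4 -219.1   65. ]
[ 517.5 -269.7   65. ]
[ 465.6 -250.6   65. ]
[ 485.7 -197.8   65. ]
[ 500.  -235.4  151.6] [ 3.1 -0.  -0.5] [-0.  -0.   7.7]
```

```bash
python3 -m crank '[{"x":0.1,"y":0,"z":3,"spin":0},{"x":0,"y":0,"z":3,"spin":0},{"x":0,"y":0,"z":1.6,"spin":0},{"x":0,"y":0,"z":0,"spin":0},{"x":0,"y":0,"z":0,"spin":0}]'
python3 -m crank '[{"x":0,"y":0,"z":0,"spin":0},{"x":0,"y":0,"z":0,"spin":0},{"x":0,"y":0,"z":0,"spin":0},{"x":0,"y":0,"z":0,"spin":0},{"x":0,"y":0,"z":0,"spin":0}]' 0
python3 look.py w4 punch_grip
```

```text
clock: 4.8
eef_pos: [501.7, -236.2, 76.7]
tool_rot: [-3.141, -0.002, -0.509]
force: [0.2, -0.4, 1.4]
width: 42.5
clock: 5.3
eef_pos: [501.7, -236.0, 76.8]
tool_rot: [-3.141, -0.003, -0.509]
force: [1.1, 0.1, 6.5]
width: 14.7
[ 501.75 -236.     76.75] [-3.14 -0.   -0.51] 14.651983683804403 [1.12 0.1  6.53] 5.3 [ 0.29  0.72  0.15  1.92 -0.2   0.51 -1.5 ]
[ 562.67 -270.81  218.81] [-0.28  0.   -2.08]
punch_grip [([391.7, 121.0], 0.93), ([278.7, 286.8], 0.6), ([209.8, 74.9], 0.59)]
```

View pics/w4.png

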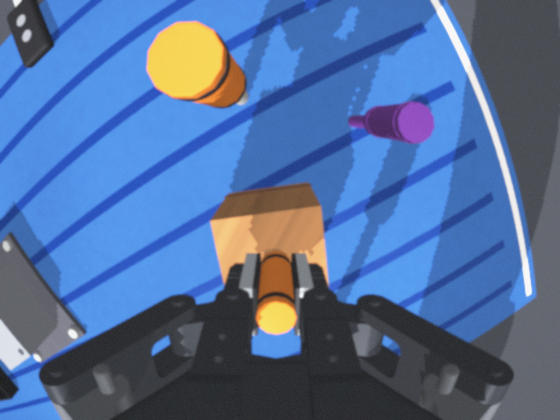

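```bash
python3 -m crank '[{"x":0,"y":0,"z":-1,"spin":0},{"x":0,"y":0,"z":-2,"spin":0},{"x":0,"y":0,"z":-3,"spin":0},{"x":0,"y":0,"z":-3,"spin":0},{"x":0,"y":0,"z":-1,"spin":0}]'
python3 -m crank '[{"x":0,"y":0,"z":-1,"spin":0},{"x":0,"y":0,"z":0,"spin":0},{"x":0,"y":0,"z":0,"spin":0}]'
cat > punch.py <<'E'
import sys
from h import *
np.set_printoptions(precision=1,suppress=True)
for n in ("side","top"):
    im=vision.get_image(n); cv2.imwrite("pics/%s_%s.png"%(sys.argv[1],n),im)
    for t in ("punch_tip","punch_grip","stand_mouth","lock_hole"): print(n,t,[(np.array(d["point"]),round(d["score"],2)) for d in vision.place_of(t,n)])
s=ctrl.read_state();print(s["eef_pos"],s["tool_rot"],s["force"],s["clock"])
E
python3 punch.py b; python3 look.py w5
```

```text
clock: 5.9
eef_pos: [502.1, -236.4, 178.7]
tool_rot: [-3.141, -0.005, -0.509]
force: [-0.1, -0.5, -1.1]
width: 14.3
clock: 6.2
eef_pos: [500.1, -235.2, 184.5]
tool_rot: [3.141, 0.002, -0.509]
force: [-0.2, 0.5, -0.7]
width: 14.5
side punch_tip [(array([320.2, 370.7]), 0.74), (array([401.2, 316.8]), 0.73), (array([361.7, 272.1]), 0.72), (array([418. , 356.8]), 0.58)]
side punch_grip [(array([411.2, 261.5]), 0.98), (array([366.7, 224.9]), 0.85), (array([323.6, 308.4]), 0.74), (array([428.7, 309.2]), 0.58), (array([158.9, 285.4]), 0.25)]
side stand_mouth [(array([357.1, 299.6]), 0.83)]
side lock_hole [(array([256.4, 225.8]), 0.79)]
top punch_tip [(array([384.3, 197.3]), 0.56), (array([383. , 272.5]), 0.46)]
top punch_grip [(array([391. , 274.4]), 0.68), (array([398.8, 187.8]), 0.49)]
top stand_mouth [(array([380.2, 230.6]), 0.8), (array([256.9, 214.5]), 0.45)]
top lock_hole [(array([254.4, 213. ]), 0.89)]
[ 500.6 -235.6  185.1] [ 3.1  0.  -0.5] [ 0.6 -0.1 -0.1] 6.7
[ 500.6  -235.57  185.14] [ 3.14  0.   -0.51] 14.566281163351087 [ 0.6  -0.07 -0.14] 6.7 [ 0.25  0.56  0.2   1.84 -0.16  0.76 -1.54]
[ 561.95 -270.52  327.01] [-0.28  0.   -2.08]
```

View pics/w5.png

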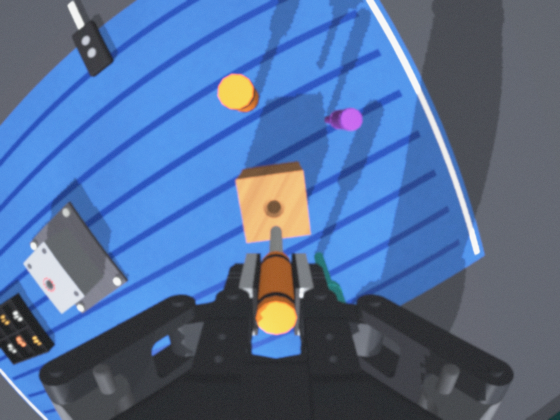

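View pics/b_side.png

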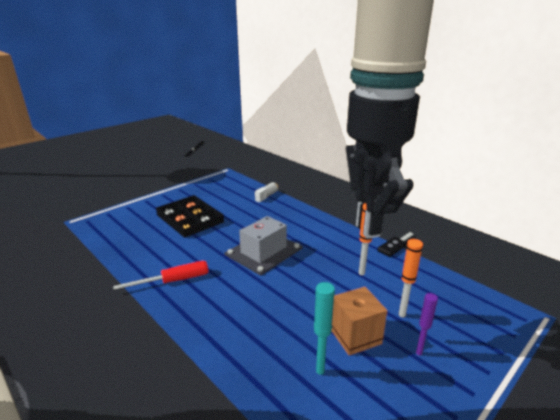

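```bash
python3 - <<'E'
from h import *
np.set_printoptions(precision=1,suppress=True)
c=np.load("cal_w5.npy",allow_pickle=True).item()
im=cv2.imread("pics/w5.png")
cv2.imwrite("pics/w5a.png",cv2.resize(im[190:335,225:325],None,fx=5,fy=4,interpolation=cv2.INTER_CUBIC))
print("mouth",onplane(c,(274,208),65,True))
print(proj(c,[500.6,-235.6,118.4],True),"handletop",onplane(c,(276,317),223.4,True))
E
```

```text
mouth [ 500.3 -234.4   65. ]
[274.9 227.5] handletop [ 499.8 -235.9  223.4]
```

View pics/w5a.png

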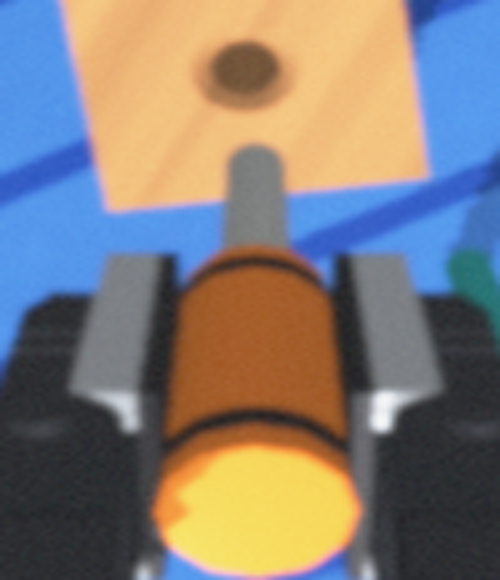

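```bash
python3 - <<'E'
from h import *
np.set_printoptions(precision=2,suppress=True)
c=np.load("cal_w5.npy",allow_pickle=True).item()
s=ctrl.read_state(); print(s["eef_pos"],s["tool_rot"])
t=onplane(c,(276.3,228),118.4,True); print("tip",t,"mouth",onplane(c,(273.6,209.2),65,True))
print("tip in tool",R.from_euler("xyz",s["tool_rot"]).inv().apply(t-s["eef_pos"]))
print("shift to lock pre",toolshift([547-25*.87,39+25*.5,185]))
E
```

```text
[ 500.61 -235.56  185.24] [ 3.14  0.   -0.51]
tip [ 499.83 -236.22  118.4 ] mouth [ 499.52 -233.56   65.  ]
tip in tool [-0.35  0.96 66.84]
shift to lock pre [-11.85 -26.26   0.03]
```

```bash
python3 -m crank '[{"x":-0.54,"y":-1.5,"z":0,"spin":0},{"x":-1.08,"y":-3,"z":0,"spin":0},{"x":-1.44,"y":-4,"z":0,"spin":0},{"x":-1.44,"y":-4,"z":0,"spin":0},{"x":-1.44,"y":-4,"z":0,"spin":0}]'
python3 -m crank '[{"x":-1.44,"y":-4,"z":0,"spin":0},{"x":-1.08,"y":-3,"z":0,"spin":0},{"x":-0.72,"y":-2,"z":0,"spin":0},{"x":-0.25,"y":-0.7,"z":0,"spin":0},{"x":0,"y":0,"z":0,"spin":0}]'
python3 -m crank '[{"x":0,"y":0,"z":0,"spin":0},{"x":0,"y":0,"z":0,"spin":0},{"x":0,"y":0,"z":0,"spin":0}]'
python3 look.py w6 lock_hole punch_tip
```

```text
clock: 7.25
eef_pos: [529.2, -59.5, 185.4]
tool_rot: [-3.141, 0.0, -0.509]
force: [0.8, 0.3, -0.9]
width: 14.4
clock: 7.75
eef_pos: [545.8, 40.8, 185.3]
tool_rot: [-3.141, 0.0, -0.506]
force: [0.1, -0.3, -0.8]
width: 14.3
clock: 8.05
eef_pos: [545.9, 37.6, 185.4]
tool_rot: [3.141, -0.0, -0.512]
force: [-0.4, 0.7, -1.0]
width: 14.5
[545.95  37.64 185.41] [ 3.14 -0.   -0.51] 14.487235723733672 [-0.42  0.67 -0.99] 8.05 [-0.27  0.55  0.22  1.86 -0.17  0.75 -2.03]
[607.18   2.61 327.31] [-0.28 -0.   -2.08]
lock_hole [([274.5, 205.3], 0.59), ([262.6, 153.2], 0.46)]
punch_tip [([484.1, 42.1], 0.83), ([518.6, 176.5], 0.78), ([280.7, 229.2], 0.71), ([527.6, 63.7], 0.7), ([534.7, 118.1], 0.5), ([270.1, 200.1], 0.39)]
```

View pics/w6.png

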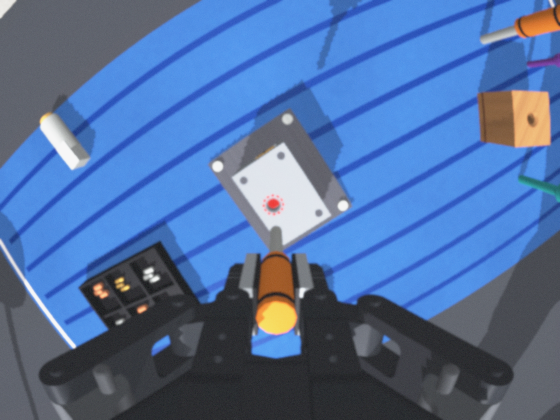

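```bash
python3 - <<'E'
from h import *
np.set_printoptions(precision=2,suppress=True)
c=np.load("cal_w6.npy",allow_pickle=True).item()
im=cv2.imread("pics/w6.png")
cv2.imwrite("pics/w6a.png",cv2.resize(im[180:250,235:335],None,fx=7,fy=7,interpolation=cv2.INTER_CUBIC))
print("hole",onplane(c,(274,205),56,True))
s=ctrl.read_state(); print(s["eef_pos"],s["tool_rot"])
t=s["eef_pos"]+R.from_euler("xyz",s["tool_rot"]).apply([-.35,.96,66.84]);print("tip",t,proj(c,t,True))
E
```

```text
hole [545.8   38.72  56.  ]
[546.05  38.43 185.37] [ 3.14 -0.   -0.51]
tip [545.28  37.76 118.53] [275.18 228.41]
```

View pics/w6a.png

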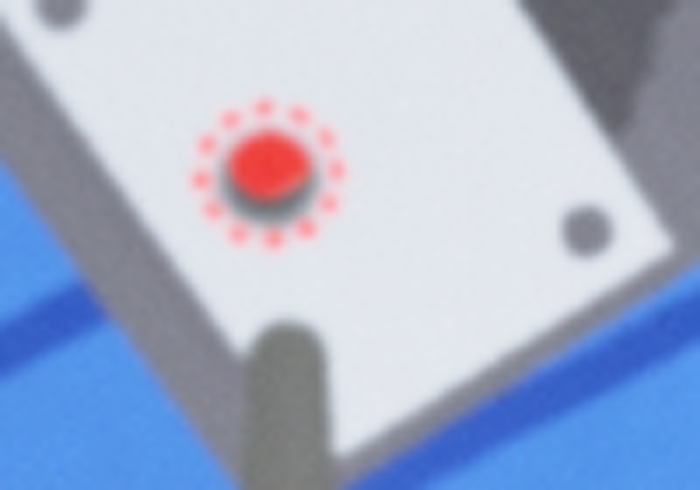

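```bash
python3 look.py w7; python3 - <<'E'
from h import *
np.set_printoptions(precision=2,suppress=True)
c=np.load("cal_w6.npy",allow_pickle=True).item()
print("hole",onplane(c,(273.3,204.7),56,True),"tip",onplane(c,(275.9,228.3),118.5,True))
c=np.load("cal_w7.npy",allow_pickle=True).item()
im=cv2.imread("pics/w7.png")
g=cv2.resize(im[180:250,235:335],None,fx=7,fy=7,interpolation=cv2.INTER_CUBIC)
h=proj(c,[545.5,38.8,56],True); t=proj(c,[545.3,37.8,118.5],True)
for p in(h,t): cv2.circle(g,(int((p[0]-235+.5)*7),int((p[1]-180+.5)*7)),4,(0,255,0),-1)
print(h,t);cv2.imwrite("pics/w7a.png",g)
E
```

```text
[546.05  38.43 185.37] [ 3.14 -0.   -0.51] 14.604633484216308 [-0.68 -0.51 -0.48] 8.2 [-0.27  0.55  0.22  1.86 -0.17  0.75 -2.03]
[607.3    3.4  327.26] [-0.28  0.   -2.08]
hole [546.33  39.11  56.  ] tip [545.09  37.3  118.5 ]
[274.98 204.99] [276.2  227.97]
```

View pics/w7a.png

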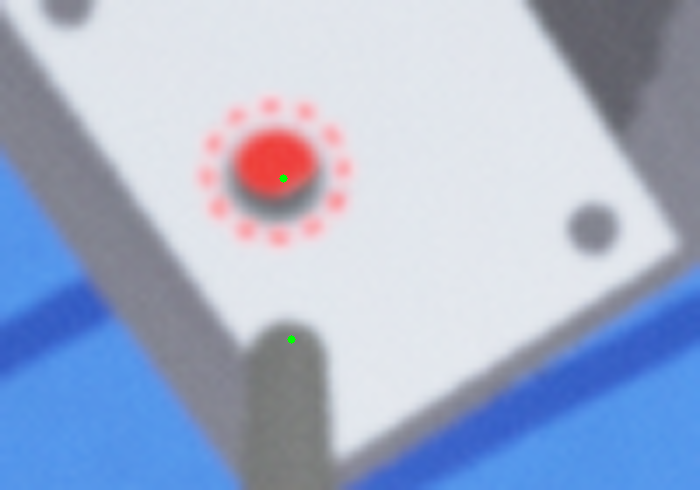

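```bash
python3 -m crank '[{"x":0.03,"y":-0.12,"z":2,"spin":0},{"x":0,"y":0,"z":2,"spin":0},{"x":0,"y":0,"z":1,"spin":0},{"x":0,"y":0,"z":0,"spin":0},{"x":0,"y":0,"z":0,"spin":0}]'
python3 -m crank '[{"x":0,"y":0,"z":0,"spin":0},{"x":0,"y":0,"z":0,"spin":0},{"x":0,"y":0,"z":0,"spin":0}]'
python3 look.py w8; python3 - <<'E'
import cv2
im=cv2.imread("pics/w8.png")
cv2.imwrite("pics/w8a.png",cv2.resize(im[180:250,235:335],None,fx=7,fy=7,interpolation=cv2.INTER_CUBIC))
E
```

```text
clock: 8.75
eef_pos: [547.3, 39.9, 135.7]
tool_rot: [-3.141, -0.0, -0.509]
force: [-0.2, -0.2, -0.9]
width: 14.5
clock: 9.05
eef_pos: [547.3, 40.1, 135.9]
tool_rot: [-3.141, -0.001, -0.509]
force: [-0.0, -0.4, -0.9]
width: 14.7
[547.29  40.13 135.91] [-3.14 -0.   -0.51] 14.730967622450944 [-0.03 -0.36 -0.87] 9.05 [-0.26  0.62  0.2   1.9  -0.19  0.64 -2.02]
[608.43   5.15 277.87] [-0.28  0.   -2.08]
```

View pics/w8a.png

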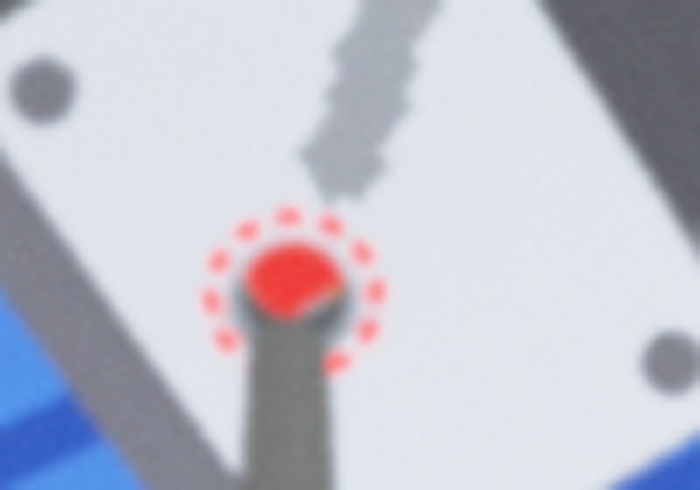

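```bash
python3 - <<'E'
from h import *
np.set_printoptions(precision=2,suppress=True)
c=np.load("cal_w8.npy",allow_pickle=True).item()
f=lambda p:(235+p[0]/7-.5,180+p[1]/7-.5)
h=onplane(c,f((293,295)),56,True);t=onplane(c,f((288,333)),69.1,True)
s=ctrl.read_state()
print(h,t,"tip in tool",R.from_euler("xyz",s["tool_rot"]).inv().apply(t-s["eef_pos"]),"need",R.from_euler("xyz",s["tool_rot"]).inv().apply(h-t))
E
```

```text
[546.87  39.25  56.  ] [547.38  39.54  69.1 ] tip in tool [ 0.41  0.43 66.7 ] need [-0.31  0.5  13.1 ]
```

```bash
python3 -m crank '[{"x":-0.03,"y":0.05,"z":0.5,"spin":0},{"x":0,"y":0,"z":0.5,"spin":0},{"x":0,"y":0,"z":0.2,"spin":0},{"x":0,"y":0,"z":0,"spin":0},{"x":0,"y":0,"z":0,"spin":0}]'
python3 -m crank '[{"x":0,"y":0,"z":0.2,"spin":0},{"x":0,"y":0,"z":0.2,"spin":0},{"x":0,"y":0,"z":0,"spin":0}]'
```

```text
clock: 9.6
eef_pos: [546.4, 39.7, 123.2]
tool_rot: [3.141, 0.0, -0.509]
force: [-0.6, -0.3, -0.4]
width: 14.5
clock: 9.9
eef_pos: [546.6, 39.7, 119.2]
tool_rot: [-3.141, -0.0, -0.509]
force: [0.5, -0.5, -1.4]
width: 14.6
```

```bash
python3 -m crank '[{"x":0,"y":0,"z":0.2,"spin":0},{"x":0,"y":0,"z":0.2,"spin":0},{"x":0,"y":0,"z":0.1,"spin":0},{"x":0,"y":0,"z":0,"spin":0}]'
python3 -m crank '[{"x":0,"y":0,"z":0.2,"spin":0},{"x":0,"y":0,"z":0,"spin":0}]'
python3 -m crank '[{"x":0,"y":0,"z":0.2,"spin":0},{"x":0,"y":0,"z":0,"spin":0}]'
```

```text
clock: 10.3
eef_pos: [546.6, 39.7, 114.2]
tool_rot: [-3.142, -0.0, -0.509]
force: [0.4, -0.9, -1.9]
width: 14.3
clock: 10.5
eef_pos: [546.6, 39.7, 112.2]
tool_rot: [-3.142, -0.0, -0.509]
force: [0.7, -0.6, -1.9]
width: 14.6
clock: 10.7
eef_pos: [546.6, 39.7, 110.2]
tool_rot: [-3.142, -0.0, -0.509]
force: [2.6, 0.1, -1.0]
width: 14.8
```

```bash
python3 -m crank '[{"x":0,"y":0,"z":0.1,"spin":0},{"x":0,"y":0,"z":0,"spin":0}]'
python3 -m crank '[{"x":0,"y":0,"z":0.1,"spin":0},{"x":0,"y":0,"z":0,"spin":0}]'
python3 -m crank '[{"x":0,"y":0,"z":0.1,"spin":0},{"x":0,"y":0,"z":0,"spin":0}]'
```

```text
clock: 10.9
eef_pos: [546.6, 39.7, 109.3]
tool_rot: [-3.141, -0.0, -0.509]
force: [1.5, -0.6, -1.3]
width: 14.5
clock: 11.1
eef_pos: [546.5, 39.7, 108.3]
tool_rot: [-3.142, -0.0, -0.509]
force: [1.6, -0.6, -0.4]
width: 14.5
clock: 11.3
eef_pos: [546.6, 39.7, 107.3]
tool_rot: [-3.141, -0.0, -0.509]
force: [1.7, -1.2, 0.4]
width: 14.6
```

```bash
python3 -m crank '[{"x":0,"y":0,"z":0.1,"spin":0},{"x":0,"y":0,"z":0,"spin":0}]'
python3 -m crank '[{"x":0,"y":0,"z":0.1,"spin":0},{"x":0,"y":0,"z":0,"spin":0}]'
```

```text
clock: 11.5
eef_pos: [546.5, 39.7, 106.3]
tool_rot: [-3.142, -0.0, -0.509]
force: [2.0, -0.7, -0.4]
width: 14.5
clock: 11.7
eef_pos: [546.5, 39.7, 105.3]
tool_rot: [-3.141, -0.0, -0.509]
force: [1.7, 0.0, -0.2]
width: 14.3
```

```bash
python3 -m crank '[{"x":0.05,"y":-0.02,"z":0.1,"spin":0},{"x":0,"y":0,"z":0,"spin":0}]'
python3 -m crank '[{"x":0,"y":0,"z":0.1,"spin":0},{"x":0,"y":0,"z":0,"spin":0}]'
python3 -m crank '[{"x":0,"y":0,"z":0.1,"spin":0},{"x":0,"y":0,"z":0,"spin":0}]'
```

```text
clock: 11.9
eef_pos: [546.7, 39.8, 104.1]
tool_rot: [3.141, 0.001, -0.509]
force: [1.6, 0.7, -0.2]
width: 14.6
clock: 12.1
eef_pos: [546.7, 39.8, 103.1]
tool_rot: [3.141, 0.0, -0.509]
force: [1.4, 0.1, -0.0]
width: 14.4
clock: 12.3
eef_pos: [546.9, 39.8, 102.5]
tool_rot: [-3.141, 0.0, -0.509]
force: [-0.0, -0.9, 2.4]
width: 14.8
```

```bash
python3 -m crank '[{"x":0,"y":0,"z":0.1,"spin":0},{"x":0,"y":0,"z":0,"spin":0}]'
python3 -m crank '[{"x":0,"y":0,"z":0.1,"spin":0},{"x":0,"y":0,"z":0,"spin":0}]'
python3 -m crank '[{"x":0,"y":0,"z":0.1,"spin":0},{"x":0,"y":0,"z":0,"spin":0}]'
```

```text
clock: 12.5
eef_pos: [546.9, 39.7, 101.5]
tool_rot: [-3.141, -0.0, -0.509]
force: [-0.2, -0.9, 4.3]
width: 14.3
clock: 12.7
eef_pos: [546.9, 39.8, 100.6]
tool_rot: [-3.141, -0.0, -0.509]
force: [-0.1, -0.4, 4.4]
width: 14.4
clock: 12.9
eef_pos: [547.0, 39.9, 99.7]
tool_rot: [-3.141, -0.0, -0.509]
force: [0.8, -0.8, 6.5]
width: 14.5
```

```bash
python3 -m crank '[{"x":0,"y":0,"z":0.1,"spin":0},{"x":0,"y":0,"z":0,"spin":0}]'
python3 -m crank '[{"x":0,"y":0,"z":0.1,"spin":0},{"x":0,"y":0,"z":0,"spin":0}]'
python3 -m crank '[{"x":0,"y":0,"z":0.1,"spin":0},{"x":0,"y":0,"z":0,"spin":0}]'
python3 look.py w9; python3 punch.py c
```

```text
clock: 13.1
eef_pos: [547.1, 39.9, 98.9]
tool_rot: [-3.141, -0.0, -0.509]
force: [-0.1, -0.6, 7.8]
width: 14.8
clock: 13.3
eef_pos: [547.1, 39.9, 98.0]
tool_rot: [-3.141, -0.0, -0.509]
force: [-0.8, 1.2, 9.1]
width: 14.3
clock: 13.5
eef_pos: [547.0, 39.8, 96.7]
tool_rot: [-3.141, -0.0, -0.509]
force: [0.8, -0.4, 6.5]
width: 14.2
[546.99  39.83  96.68] [-3.14 -0.   -0.51] 14.241665549960757 [ 0.78 -0.4   6.5 ] 13.5 [-0.24  0.68  0.18  1.92 -0.21  0.55 -2.  ]
[608.25   4.84 238.57] [-0.28  0.   -2.08]
side punch_tip [(array([318.9, 372.8]), 0.95), (array([404.6, 314.8]), 0.61), (array([419.1, 355.4]), 0.56), (array([260.6, 236.5]), 0.41)]
side punch_grip [(array([410.3, 261.3]), 0.89), (array([324.9, 308.6]), 0.7), (array([258., 201.]), 0.54)]
side stand_mouth [(array([267.7, 194.5]), 0.66), (array([359.2, 302.3]), 0.6), (array([161.2, 283.7]), 0.46)]
side lock_hole [(array([256.6, 228.8]), 0.69)]
top punch_tip [(array([383.9, 197.9]), 0.76), (array([380., 273.]), 0.63), (array([411.1, 214.5]), 0.45)]
top punch_grip [(array([393.9, 271.9]), 0.59), (array([398.3, 189.1]), 0.53), (array([422.2, 213.3]), 0.41)]
top stand_mouth [(array([381.4, 231.9]), 0.65)]
top lock_hole []
[547.   39.8  96.7] [-3.1 -0.  -0.5] [ 1.4 -0.7  5.6] 14.05
```

View pics/w9.png

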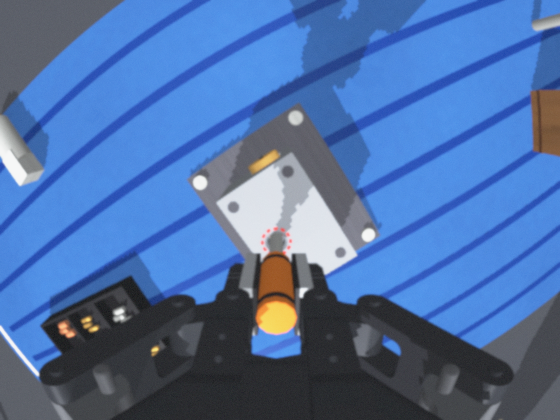

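View pics/c_side.png

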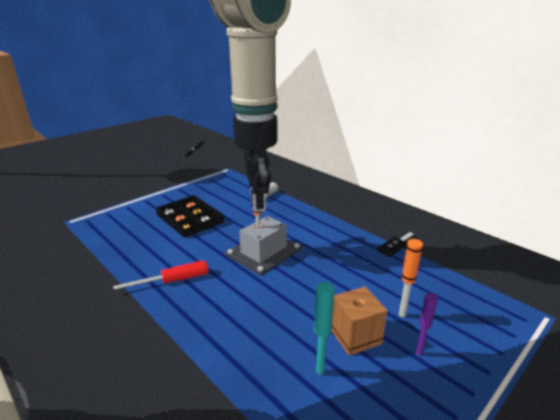

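```bash
for i in 1 2 3; do python3 -m crank '[{"x":0,"y":0,"z":0,"spin":0},{"x":0,"y":0,"z":0,"spin":0},{"x":0,"y":0,"z":0,"spin":0},{"x":0,"y":0,"z":0,"spin":0},{"x":0,"y":0,"z":0,"spin":0}]'|tail -4; done
python3 look.py w10 barrel_nose lock_mouth
```

```text
eef_pos: [547.0, 39.8, 96.7]
tool_rot: [-3.141, -0.0, -0.509]
force: [-0.1, -0.5, 6.4]
width: 14.5
eef_pos: [547.0, 39.8, 96.7]
tool_rot: [-3.141, -0.0, -0.509]
force: [-0.1, -0.8, 6.5]
width: 14.1
eef_pos: [547.0, 39.8, 96.7]
tool_rot: [-3.141, -0.0, -0.509]
force: [-0.3, 0.6, 5.8]
width: 14.5
[547.01  39.78  96.7 ] [-3.14 -0.   -0.51] 14.496019529336909 [-0.34  0.61  5.84] 15.55 [-0.24  0.68  0.18  1.92 -0.21  0.55 -2.  ]
[608.25   4.83 238.57] [-0.28  0.   -2.08]
barrel_nose [([246.2, 134.0], 0.96), ([276.0, 232.3], 0.17)]
lock_mouth [([265.8, 166.2], 0.59)]
```

View pics/w10.png

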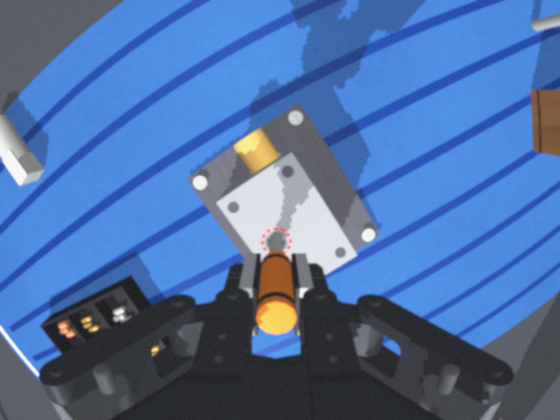

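```bash
python3 - <<'E'
from h import *
np.set_printoptions(precision=1,suppress=True)
c=np.load("cal_w10.npy",allow_pickle=True).item()
a=onplane(c,(246.2,134),27,True);b=onplane(c,(265.8,166.2),27,True);print(a,b,np.linalg.norm(a-b))
# top edge of barrel front at z=38; case top-front edge at z=56
print(onplane(c,(245,137),38,True),onplane(c,(254,175),56,True))
E
python3 -m crank '[{"x":0,"y":0,"z":0,"spin":0},{"x":0,"y":0,"z":0,"spin":0},{"x":0,"y":0,"z":0,"spin":0},{"x":0,"y":0,"z":0,"spin":0},{"x":0,"y":0,"z":0,"spin":0}]'
python3 look.py w11 barrel_nose
```

```text
[610.6  25.5  27. ] [585.9  24.9  27. ] 24.707923836753835
[609.3  26.   38. ] [587.9  30.5  56. ]
clock: 16.2
eef_pos: [547.0, 39.8, 96.7]
tool_rot: [-3.141, -0.0, -0.509]
force: [-0.2, -0.5, 6.3]
width: 14.8
[546.97  39.82  96.69] [-3.14 -0.   -0.51] 14.818948258665854 [-0.22 -0.48  6.26] 16.2 [-0.24  0.68  0.18  1.92 -0.21  0.55 -2.  ]
[608.25   4.83 238.57] [-0.28  0.   -2.08]
barrel_nose [([245.8, 135.1], 0.65), ([115.0, 335.4], 0.25)]
```

```bash
python3 -m crank '[{"x":0,"y":0,"z":-0.5,"spin":0},{"x":0,"y":0,"z":-1,"spin":0},{"x":0,"y":0,"z":-1,"spin":0},{"x":0,"y":0,"z":-2,"spin":0},{"x":0,"y":0,"z":-2,"spin":0}]'
python3 -m crank '[{"x":0,"y":0,"z":-1.5,"spin":0},{"x":0,"y":0,"z":-0.8,"spin":0},{"x":0,"y":0,"z":0,"spin":0},{"x":0,"y":0,"z":0,"spin":0}]'
python3 look.py w12 barrel_nose; python3 -c "
from h import *
print(toolshift([500.6,-235.6,185]))"
```

```text
clock: 16.8
eef_pos: [545.7, 39.9, 162.0]
tool_rot: [3.14, 0.002, -0.509]
force: [1.1, 0.7, -0.3]
width: 14.1
clock: 17.2
eef_pos: [546.3, 39.9, 184.0]
tool_rot: [3.141, 0.001, -0.509]
force: [-0.4, 0.6, -1.2]
width: 14.8
[546.31  39.88 183.96] [ 3.14  0.   -0.51] 14.803869653330484 [-0.39  0.56 -1.24] 17.2 [-0.27  0.55  0.22  1.86 -0.17  0.75 -2.03]
[607.78   4.91 325.78] [-0.28 -0.   -2.08]
barrel_nose [([255.7, 127.4], 0.7)]
[ 9.44254275 26.26658347 -0.13810229]
```

View pics/w12.png

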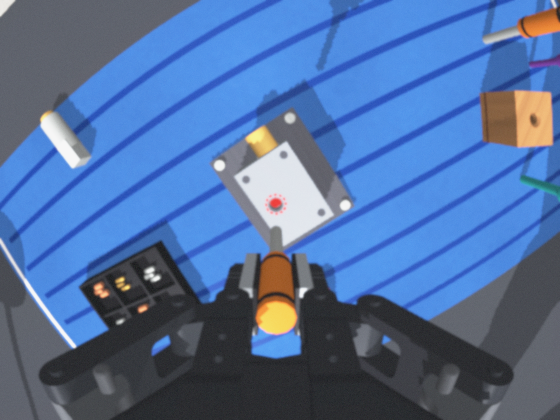

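Barrel stays out at (262,140), button sprung back (red at (276,204)), punch still held. Back to the stand.

```bash
python3 -m crank '[{"x":0.54,"y":1.5,"z":0,"spin":0},{"x":1.08,"y":3,"z":0,"spin":0},{"x":1.44,"y":4,"z":0,"spin":0},{"x":1.44,"y":4,"z":0,"spin":0},{"x":1.44,"y":4,"z":0,"spin":0}]'
python3 -m crank '[{"x":1.44,"y":4,"z":0,"spin":0},{"x":1.08,"y":3,"z":0,"spin":0},{"x":0.7,"y":2,"z":0,"spin":0},{"x":0.28,"y":0.77,"z":0,"spin":0},{"x":0,"y":0,"z":0,"spin":0}]'
python3 -m crank '[{"x":0,"y":0,"z":1.5,"spin":0},{"x":0,"y":0,"z":1.5,"spin":0},{"x":0,"y":0,"z":0.8,"spin":0},{"x":0,"y":0,"z":0,"spin":0},{"x":0,"y":0,"z":0,"spin":0}]'
python3 -m crank '[{"x":0,"y":0,"z":0,"spin":0},{"x":0,"y":0,"z":0,"spin":0},{"x":0,"y":0,"z":0,"spin":0}]'
python3 look.py w13; python3 - <<'E'
import cv2
im=cv2.imread("pics/w13.png")
cv2.imwrite("pics/w13a.png",cv2.resize(im[180:280,225:335],None,fx=6,fy=6,interpolation=cv2.INTER_CUBIC))
E
```

```text
clock: 17.8
eef_pos: [517.0, -136.1, 183.9]
tool_rot: [3.141, 0.001, -0.51]
force: [1.0, -0.2, -1.6]
width: 14.2
clock: 18.3
eef_pos: [500.2, -237.3, 184.0]
tool_rot: [3.141, 0.001, -0.512]
force: [-1.0, -0.0, -0.0]
width: 14.6
clock: 18.8
eef_pos: [501.6, -235.0, 146.5]
tool_rot: [-3.141, 0.0, -0.508]
force: [0.5, 0.6, -1.1]
width: 14.5
clock: 19.1
eef_pos: [501.6, -235.8, 146.8]
tool_rot: [-3.141, -0.001, -0.509]
force: [0.8, -0.3, -0.3]
width: 14.4
[ 501.57 -235.78  146.78] [-3.14 -0.   -0.51] 14.397388830557801 [ 0.8  -0.32 -0.29] 19.1 [ 0.27  0.61  0.19  1.88 -0.17  0.67 -1.52]
[ 562.75 -270.67  288.73] [-0.28  0.   -2.08]
```

View pics/w13a.png

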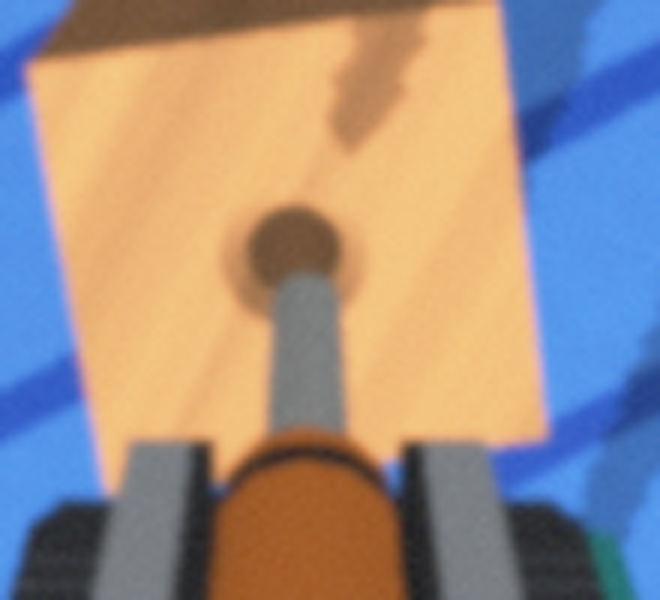

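```bash
python3 - <<'E'
from h import *
np.set_printoptions(precision=2,suppress=True)
c=np.load("cal_w13.npy",allow_pickle=True).item()
f=lambda p:(225+p[0]/6-.5,180+p[1]/6-.5)
h=onplane(c,f((295,260)),65,True);t=onplane(c,f((306,286)),80,True)
s=ctrl.read_state()
print(h,t,"tip in tool",R.from_euler("xyz",s["tool_rot"]).inv().apply(t-s["eef_pos"]),"need",R.from_euler("xyz",s["tool_rot"]).inv().apply(h-t))
E
```

```text
[ 500.77 -234.26   65.  ] [ 501.63 -236.27   80.  ] tip in tool [ 0.32  0.37 66.71] need [-1.75 -1.34 15.  ]
```

```bash
python3 -m crank '[{"x":-0.13,"y":-0.13,"z":0.5,"spin":0},{"x":0,"y":0,"z":0.5,"spin":0},{"x":0,"y":0,"z":0.5,"spin":0},{"x":0,"y":0,"z":0.3,"spin":0},{"x":0,"y":0,"z":0,"spin":0}]'
python3 -m crank '[{"x":0,"y":0,"z":0.3,"spin":0},{"x":0,"y":0,"z":0.3,"spin":0},{"x":0,"y":0,"z":0.3,"spin":0},{"x":0,"y":0,"z":0,"spin":0}]'
```

```text
clock: 19.65
eef_pos: [500.7, -233.9, 127.7]
tool_rot: [3.141, 0.001, -0.509]
force: [-0.5, -0.1, -1.4]
width: 14.5
clock: 20.05
eef_pos: [500.7, -233.9, 118.9]
tool_rot: [3.142, 0.0, -0.509]
force: [0.4, -0.4, -1.5]
width: 15.0
```

Tip is 13 mm into the stand's hole with no force; carry on down.

```bash
python3 -m crank '[{"x":0,"y":0,"z":0.8,"spin":0},{"x":0,"y":0,"z":0.8,"spin":0},{"x":0,"y":0,"z":0.8,"spin":0},{"x":0,"y":0,"z":0.8,"spin":0},{"x":0,"y":0,"z":0,"spin":0}]'
python3 -m crank '[{"x":0,"y":0,"z":0.3,"spin":0},{"x":0,"y":0,"z":0.3,"spin":0},{"x":0,"y":0,"z":0.2,"spin":0},{"x":0,"y":0,"z":0,"spin":0}]'
```

```text
clock: 20.55
eef_pos: [500.7, -233.8, 86.1]
tool_rot: [3.141, 0.001, -0.509]
force: [0.8, 0.1, -0.6]
width: 14.2
clock: 20.95
eef_pos: [500.8, -233.9, 79.2]
tool_rot: [-3.142, 0.0, -0.509]
force: [-0.4, 0.2, -1.1]
width: 14.7
```

```bash
python3 -m crank '[{"x":0,"y":0,"z":0.1,"spin":0},{"x":0,"y":0,"z":0,"spin":0}]'
python3 -m crank '[{"x":0,"y":0,"z":0.1,"spin":0},{"x":0,"y":0,"z":0,"spin":0}]'
```

```text
clock: 21.15
eef_pos: [500.8, -233.9, 78.3]
tool_rot: [-3.142, 0.0, -0.509]
force: [0.3, 0.5, -0.7]
width: 14.6
clock: 21.35
eef_pos: [500.8, -233.9, 77.3]
tool_rot: [3.142, 0.0, -0.509]
force: [-0.1, 0.2, -0.6]
width: 14.4
```

```bash
python3 -m crank '[{"x":0,"y":0,"z":0.05,"spin":0},{"x":0,"y":0,"z":0,"spin":0}]'
python3 -m crank '[{"x":0,"y":0,"z":0,"spin":0},{"x":0,"y":0,"z":0,"spin":0},{"x":0,"y":0,"z":0,"spin":0},{"x":0,"y":0,"z":0,"spin":0},{"x":0,"y":0,"z":0,"spin":0}]' 45
python3 -m crank '[{"x":0,"y":0,"z":-1,"spin":0},{"x":0,"y":0,"z":-3,"spin":0},{"x":0,"y":0,"z":-4,"spin":0},{"x":0,"y":0,"z":-4,"spin":0},{"x":0,"y":0,"z":-2,"spin":0}]'
python3 -m crank '[{"x":0,"y":0,"z":-2,"spin":0},{"x":0,"y":0,"z":0,"spin":0},{"x":0,"y":0,"z":0,"spin":0}]'
python3 punch.py d; python3 look.py w14 punch_grip barrel_nose
```

```text
clock: 21.55
eef_pos: [500.8, -233.9, 76.8]
tool_rot: [-3.142, 0.0, -0.509]
force: [0.1, 0.3, 0.1]
width: 14.5
clock: 22.05
eef_pos: [500.8, -233.9, 76.8]
tool_rot: [-3.142, 0.0, -0.509]
force: [-0.1, 0.1, 1.3]
width: 38.6
clock: 22.55
eef_pos: [502.2, -234.8, 221.0]
tool_rot: [-3.141, -0.006, -0.51]
force: [0.1, -0.3, 0.2]
width: 38.4
clock: 22.85
eef_pos: [500.7, -233.8, 237.2]
tool_rot: [-3.141, -0.001, -0.509]
force: [-0.5, -0.1, -0.1]
width: 38.4
side punch_tip [(array([406.2, 312.5]), 0.73), (array([317.8, 372.1]), 0.6), (array([418. , 356.4]), 0.58)]
side punch_grip [(array([427.8, 310.5]), 0.72), (array([409.5, 263.6]), 0.65), (array([325.4, 308.5]), 0.65), (array([361.2, 289.9]), 0.58), (array([388.8, 246.4]), 0.29)]
side stand_mouth [(array([357.7, 300.4]), 0.88)]
side lock_hole [(array([259.5, 230. ]), 0.76), (array([190.9, 219.2]), 0.73), (array([265.6, 195.4]), 0.15)]
top punch_tip [(array([385.5, 198.3]), 0.74), (array([382.3, 270.1]), 0.51)]
top punch_grip [(array([386.6, 234.6]), 0.53), (array([394.5, 272.7]), 0.52), (array([398.1, 191.8]), 0.47)]
top stand_mouth [(array([380. , 232.7]), 0.95)]
top lock_hole [(array([257.9, 212.9]), 0.87)]
[ 500.7 -233.9  236.5] [ 3.1  0.  -0.5] [-0.3  0.5 -0.7] 23.35
[ 500.66 -233.9   236.49] [ 3.14  0.   -0.51] 38.35389008286089 [-0.31  0.54 -0.73] 23.35 [ 0.23  0.49  0.23  1.79 -0.14  0.88 -1.56]
[ 562.06 -268.87  378.35] [-0.28  0.   -2.08]
punch_grip [([276.2, 199.7], 0.84), ([327.7, 280.5], 0.71), ([333.3, 119.0], 0.65)]
barrel_nose [([63.0, 214.8], 0.79)]
```

View pics/w14.png

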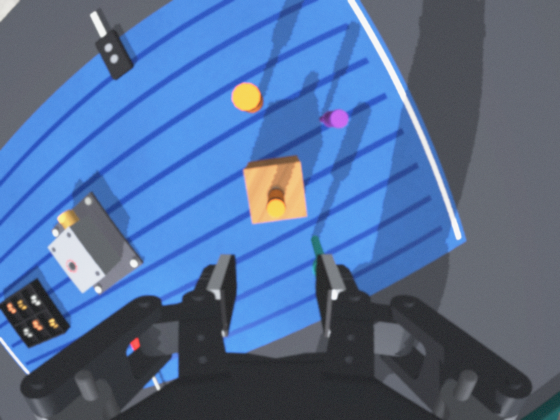

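View pics/d_side.png

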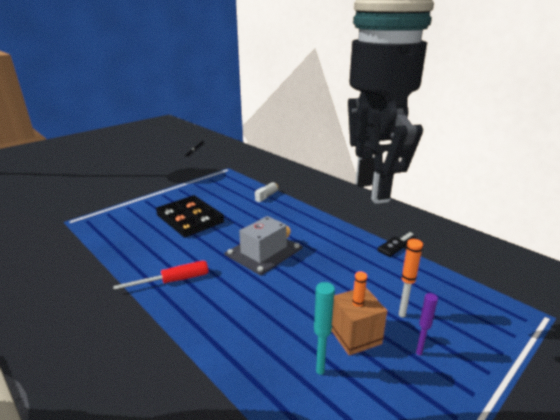

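```bash
python3 - <<'E'
from cell import ctrl
print(ctrl.finish_job())
E
```

```text
the job is handed in; nothing more can be done
None
```

I took the small orange punch from its stand and pushed it through the red-ringed hole. It pressed the latch in about 6 mm and I held it there until the barrel had come out and stopped. I then drew the punch out, put it back in the stand, released it and handed the job in at about 23.4 s. No verdict is reported.

- **Force:** the highest wrist force I read was about 9 N in the z direction, against the 25 N limit. Readings came only between moves, so I did not see any peaks in between.
- **Barrel:** it stood about 22 to 25 mm out and did not move between two looks. It was still out after the punch was withdrawn.
- **Punch:** when I let go, the gripper was at the same height as at the first grasp (76.8 mm). In the side and wrist pictures the punch looked upright and seated as at the start, with the open gripper about 160 mm above it.
- **Bystanders:** in the last pictures the key, spare barrel and screwdriver looked unmoved. I did not measure them.
- **Disagreements:**
    - The cameras put the stand and lock holes up to about 8 mm apart. I used the wrist camera close up to line up, and both entries went in freely, apart from about 2 N of sideways rubbing in the lock hole.
    - The networks also reported the look-alike punches; I told them apart by colour and size.

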